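# Set the bath plug to dry on the drainer

### The job

Lift the steel drainer by its arched handle and set it squarely on the white drip tray, edges lined up all round. Then pick up the larger plug, the bath plug, by its ring and stand it upright, wholly on the slats, on either side of the handle. Put both down without dropping them, and leave the drip tray and everything else on the shelf where they are.

Things in the scene. Friction and masses are not known exactly. Their poses are not given: they have to be found in the camera images.
- drainer: Stainless steel slatted drainer, loose, 0.3 kg: flat, 170 (its x) by 110 (its y) mm, 8 mm thick, slats along x. A rigid upright arch handle of 10 mm round bar stands over its middle, its level bar along y. Origin: centre of the underside; z up. Both ends are alike, so it may go either end first.
- drainer_handle (a point): Middle of the level bar of the drainer's handle, on the bar's centre line, 60 mm above the drainer's underside (bar top 65 mm). The bar is straight for 76 mm along the drainer's y (legs at y = +-48 mm) and is pinched along x. Same axes as the drainer.
- drip_tray: White ceramic drip tray, loose, 0.55 kg, same outline as the drainer: 170 (its x) by 110 (its y) mm, 18 mm high, with a flat rim 16 mm wide all round a recess 10 mm deep. The drainer rests flat on the rim. Origin: centre of the underside; z up. No handle.
- bath_plug: The larger of two dark grey hard silicone plugs, 90 g: a disc 56 mm across, 24 mm high, with a rigid moulded ring standing upright on top. It stands on the shelf. Origin: centre of the underside; z up. On the drainer it fits centred 45 mm to either side of the handle.
- bath_plug_ring (a point): Centre of the bath plug's ring, 39 mm above the plug's underside (ring top 58 mm). The ring is 38 mm across outside, 8 mm thick, hole 22 mm; it lies in the plug's x-z plane, so it is pinched along the plug's y. Same axes as the plug.
- basin_plug: The smaller plug, same dark grey silicone and shape, 40 mm across, 44 mm high over its ring. Not to be moved. Origin: centre of the underside.
- toothbrush_cup: Bluish ceramic cup, 74 mm across, 100 mm high, with two toothbrushes standing in it to about 170 mm. Not to be moved. Origin: centre of the underside.
- hanger_hook: Stainless S-shaped hanger hook lying flat, 126 mm long (its x), 6 mm wire. Not to be moved. Origin: middle, at the shelf.
- clothespin: Loose orange clothespin lying flat, 72 (its x) by 11 by 13 mm high. Not to be moved. Origin: centre of the underside. (Four more are clipped to the fixed white bin at the back.)
- soap_bar: Cream bar of soap, 80 by 55 by 26 mm high. Not to be moved. Origin: centre of the underside.
- nail_brush: Wooden nail brush, bristles down, 95 by 42 by 32 mm high. Not to be moved. Origin: centre of the underside.
- shampoo: White plastic bottle, 60 mm across, 170 mm high. Not to be moved. Origin: centre of the underside.
There are look-alikes about, which are no part of the job. Leave any purple look-alike of the drainer alone. Leave any yellow look-alike of the bath_plug alone.

How it is judged:
By the outcome, as a careful person would: the job done as asked, in the order asked, and still so for the second after the job is handed in, with the robot touching nothing.
It also fails if it takes over 59 s, if anything falls off the work surface, if the arm or the gripper's body presses on something with over 40 N, if the wrist force passes 120 N, or if a joint passes its speed limit or range.

### The arm

A 6-joint arm with a two-finger parallel gripper is mounted at the origin on the work surface. World frame = base frame: x ahead of the robot, y to its left, z up, the work surface at z = 0. Lengths are in mm, angles in rad, forces in N, time in s.
With the tool pointing down it reaches from about 275 to 775 mm from the base axis. Payload 14.6 kg.
Tool frame: the origin (TCP) lies midway between the tips of the shut fingers; the grasp point (between the pads) lies 19 mm behind it; z points along the fingers, y is the direction in which the jaws open and shut (so a half turn about z gives the same grasp; the last joint's range is limited). The gripper opens to 85 mm and grips with 20 to 120 N. Pads are 22 mm wide; open, the fingers measure 114 mm over their backs; the gripper's body (76 mm by 85 mm) begins 54 mm behind the grasp point. The pads swing forward as they close: fully open they stand 13 mm farther back than shut.
Start: joints at [1.099, 0.263, -0.048, 1.259, 0, 1.415], TCP at [163.556, 498.876, 231.278] pointing down, gripper open.
Joint ranges: [-2.65, 2.65], [-0.89, 1.7], [-1.18, 1.37], [-2.13, 2.11], [-1.35, 1.29], [-3.14, 3.14]. Speed limits (rad/s): [1.89, 1.89, 2.57, 2.79, 3.14, 3.14].

### API

Orientations are given as [roll, pitch, yaw] about the fixed x, y, z axes, in that order (R = Rz(yaw) Ry(pitch) Rx(roll)).
In Python, from bench import * gives the robot as it stands. The module is installed in compiled form; this text tells all that it offers.
- The arm moves only by the tool servo_tool, never from a script. Its argument "steps" is a list of rows, each an object with "travel": the shift along the tool's x, y, z in cm, a list of three; "rot": the turn, a rotation vector about the tool's x, y, z in rad, a list of three; "claw": the closure, from -1 (fully open) to 1 (shut), so that 0 is half open. A call has 1 to 10 rows; each row is the pose to reach, as a shift and turn from the pose measured when the call began, along the tool's axes at that moment; what a row does not reach only later rows make up. A row lasts 1/8 s, in which the tool goes at most 62.5 mm and 10.7 degrees, less where a joint would pass 70% of its speed; a pose out of reach is approached as far as the arm can. A call with a gripper value outside its range is refused whole. The fingers move at their own pace and stop on an object; "squeeze" is the grip in N (left out, the last holds). Time passes only in rows, so rows that repeat a pose let the fingers close. It gives the time, the measured TCP pose, the force and the opening at its end, in the units of the state.
- state(): the state, without advancing time (a new reading comes with each control period).
- snapshot(name): name is "scene" or "side" or "wrist"; returns (picture, depth): 420x560x3 uint8, red, green, blue; 420x560 float32, mm along the optical axis (not along the pixel's ray), 0 where there is no reading.
- camera_info(name): a dict with "camera_matrix" (3x3 intrinsics, pixels), "extrinsics" (4x4, takes a point from world to camera coordinates); the wrist camera has in their place "T_tool_cam" (4x4, takes a point from camera to tool coordinates, whose origin is the TCP and whose axes are the flange's). Camera axes: x right, y down, z forward; pixel columns grow to the right and rows downward; lengths in mm; the calibration is good to about 2 mm. A picture is of the moment at which its call begins: read the wrist's pose just before it. camera_info takes no time and is no camera call.
- finish_job(): hands the job in, once; it reports no verdict.
The state is a dict: "time": time; "joints": joint angles; "qd": joint speeds; "joint_torque": joint torques, N m; "tool_pos": TCP position; "eef_rot": TCP orientation; "wrist_force": force on the tool from outside, world axes, zero at the start; "ft_torque": the same for the moment, N m; "opening": opening from 0.0 (shut) to 1.0 (fully open).
Only numpy, scipy, OpenCV 4.12 (cv2) and the standard library are available. Lean on these libraries where they do the work, as an engineer would, in place of code of your own. Each camera call takes 0.05 s, during which the arm holds its last target. There are 200 camera calls.

## Working session

There is one attempt and no reset: what is moved stays moved. The work goes in short steps, Python scripts to look and compute and a tool call to move; the robot and the scene stay as the last step left them, time stands still between calls to the robot, and variables do not carry over. Pictures are saved under pics/ and viewed, about 8 in all and at most 12, crops included, and the job is handed in when it is done.

Besides the shell and the picture viewer there is one more tool, called after "Emit:" in YAML: its name, and indented under it one key for each argument. servo_tool: Moves the arm, as the interface text tells. Its arguments: {"type":"object","properties":{"steps":{"type":"array"},"squeeze":{"type":"number"}},"required":["steps"]}

```bash
mkdir -p pics; cat > h.py <<'E'
from bench import *
import numpy as np, cv2
from scipy.spatial.transform import Rotation as R
def Tcw(name, st=None):
    i=camera_info(name)
    if name=="wrist":
        T=np.eye(4); T[:3,:3]=R.from_euler('xyz',st['eef_rot']).as_matrix(); T[:3,3]=st['tool_pos']
        return T@np.array(i['T_tool_cam'])
    return np.linalg.inv(np.array(i['extrinsics']))
def shot(name,fn=None):
    st=state(); p,d=snapshot(name)
    np.savez('last_%s.npz'%name,p=p,d=d,T=Tcw(name,st),K=np.array(camera_info(name)['camera_matrix']))
    if fn: cv2.imwrite('pics/'+fn,p[:,:,::-1])
    return st
def cloud(name):
    z=np.load('last_%s.npz'%name); d=z['d']; K=z['K']; T=z['T']
    v,u=np.mgrid[:d.shape[0],:d.shape[1]]
    P=np.stack([(u-K[0,2])/K[0,0]*d,(v-K[1,2])/K[1,1]*d,d],-1)
    W=P@T[:3,:3].T+T[:3,3]; W[d==0]=np.nan
    return W,z['p']
E
python3 - <<'E'
from h import *
print(state())
for n in("scene","side","wrist"):
    shot(n,n+"0.png"); print(n,np.round(np.load('last_%s.npz'%n)['T'],3).tolist(),np.load('last_%s.npz'%n)['K'].tolist())
a=[cv2.imread('pics/%s0.png'%n) for n in("scene","side")]
E
```

```text
{'time': 0.0, 'joints': array([ 1.09872895e+00,  2.63502233e-01, -4.89423906e-02,  1.25941424e+00,
       -3.69070670e-06,  1.41551628e+00]), 'qd': array([-8.30081200e-04,  1.60447681e-03, -6.33465834e-05, -5.13181315e-04,
       -9.32435014e-04, -5.85136327e-04]), 'joint_torque': array([ 1.40899181e-03, -6.37601352e+01,  3.84566867e+01,  1.36320759e-02,
       -3.08709559e-05,  2.72870835e-05]), 'tool_pos': array([163.41026858, 498.62068321, 230.83383012]), 'eef_rot': array([-3.14054233e+00, -1.60682585e-04,  2.82480524e+00]), 'wrist_force': array([ 0.82514679,  0.67668461, -0.15139105]), 'ft_torque': array([ 0.00338443, -0.07466332, -0.02361906]), 'opening': 0.997365610387266}
scene [[0.801, 0.455, -0.39, 887.278], [0.599, -0.622, 0.504, -454.174], [-0.013, -0.637, -0.771, 777.583], [0.0, 0.0, 0.0, 1.0]] [[399.4410545435955, 0.0, 283.03106043472576], [0.0, 399.4410545435955, 210.11758796234736], [0.0, 0.0, 1.0]]
side [[0.996, -0.027, 0.082, 466.413], [-0.084, -0.534, 0.842, -771.711], [0.02, -0.845, -0.534, 540.767], [0.0, 0.0, 0.0, 1.0]] [[385.56924604156654, 0.0, 276.21781537214247], [0.0, 385.56924604156654, 207.9097756210283], [0.0, 0.0, 1.0]]
wrist [[0.312, 0.915, 0.254, 99.474], [0.95, -0.301, -0.084, 519.863], [-0.0, 0.267, -0.964, 372.774], [0.0, 0.0, 0.0, 1.0]] [[328.0420851456636, 0.0, 281.7113915726898], [0.0, 328.0420851456636, 211.9232229615151], [0.0, 0.0, 1.0]]
```

View pics/scene0.png

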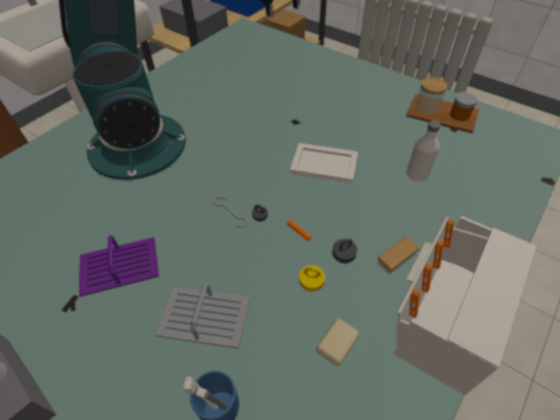

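View pics/side0.png

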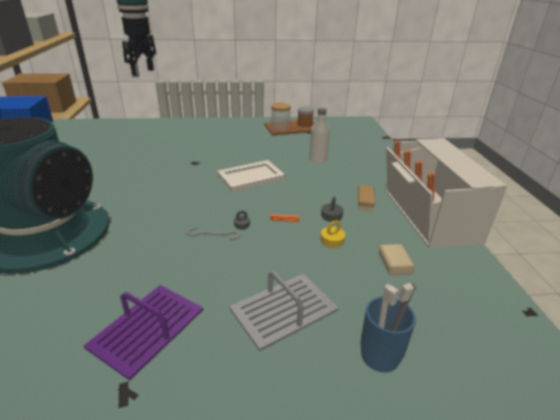

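The scene view shows the steel drainer at about (204,316), the tray at (324,162), the bath plug at (345,250), the yellow look-alike at (312,277) and the purple one at (118,265). The side view agrees: drainer (284,308), tray (250,175), bath plug (332,210). Next I'll measure these by depth.

```bash
cat >> h.py <<'E'
def rect(W,box,lo,hi,mask=None):
    u0,u1,v0,v1=box; S=W[v0:v1,u0:u1].reshape(-1,3)
    if mask is not None: S=S[mask[v0:v1,u0:u1].ravel()]
    S=S[(S[:,2]>lo)&(S[:,2]<hi)]
    return S
E
python3 - <<'E'
from h import *
B={"scene":dict(drainer=(155,252,286,348),tray=(288,362,142,184),plug=(331,360,236,264),soap=(315,362,318,365),basin=(250,270,203,222)),
"side":dict(drainer=(228,340,272,345),tray=(215,287,159,190),plug=(319,346,196,221),basin=(233,252,209,229))}
for n in B:
    W,p=cloud(n)
    for k,b in B[n].items():
        S=rect(W,b,-20,200); z=S[:,2]
        print(n,k,len(S),'z hist',np.histogram(z,bins=np.arange(-8,76,4))[0])
        for lo,hi in {'drainer':[(4,14),(52,72)],'tray':[(10,26)],'plug':[(14,30),(32,70)],'soap':[(12,40)],'basin':[(8,22),(25,50)]}[k]:
            Q=S[(z>lo)&(z<hi)]
            if len(Q)<5: continue
            r=cv2.minAreaRect(Q[:,:2].astype(np.float32))
            print('  ',lo,hi,len(Q),np.round(r[0],1),np.round(r[1],1),round(r[2],1),'mean',np.round(Q.mean(0),1))
E
```

```text
scene drainer 5982 z hist [  10 1449 1116 2008 1069   12    9   11    8    8   10    9    8    9
    8   15   28  123   72    0]
   4 14 3084 [ 534.8 -271.5] [170.5 111.9] 28.0 mean [ 538.6 -273.6    7.4]
   52 72 238 [ 537.  -275.2] [10.2 94.4] 27.6 mean [ 540.1 -279.4   62.3]
scene tray 3098 z hist [  8 680 489 592 444 219 630  36   0   0   0   0   0   0   0   0   0   0
   0   0]
   10 26 983 [489.3 253.1] [169.8 115. ] 23.9 mean [492.  249.1  16.5]
scene plug 807 z hist [  2 179 123  10  28  22  22 201 122  20   8  10   5   6  17  21  11   0
   0   0]
   14 30 369 [687.6  29. ] [55.1 54.2] 10.6 mean [690.2  25.5  23.1]
   32 70 78 [686.6  29.1] [34.2  9.2] 68.3 mean [687.8  28.3  48.1]
scene soap 2202 z hist [  2 617 395   6  21  20  76 278 762  25   0   0   0   0   0   0   0   0
   0   0]
   12 40 1161 [ 786.2 -158.8] [78.8 54.8] 89.9 mean [ 787.5 -161.7   24.4]
scene basin 379 z hist [ 1 98 66 12 15 27 92 13 13  6  9 12 15  0  0  0  0  0  0  0]
   8 22 142 [462.5   1.9] [37.9 35.7] 46.4 mean [464.4  -1.1  16.6]
   25 50 49 [460.4   3.7] [29.3  6.6] 15.1 mean [461.7   3.5  35.8]

[... 239 characters left out ...]
 104.9] 28.5 mean [ 536.4 -281.8   62.8]
side tray 2224 z hist [  0  31 891 108 514 149 331 200   0   0   0   0   0   0   0   0   0   0
   0   0]
   10 26 925 [487.5 251.3] [171.1 114.3] 23.2 mean [486.6 248.   16.3]
side plug 672 z hist [  0  12 281  16  27  32  26  34 185   5   7   4   7   4   8   7  17   0
   0   0]
   14 30 264 [685.   28.9] [55.8 55.1] 70.6 mean [683.5  23.   23.8]
   32 70 54 [677.2 -12.8] [113.6  11.9] 79.0 mean [682.7  18.3  48.7]
side basin 378 z hist [  0   6 134  16  21  21  80  35  12  10   7  16  13   7   0   0   0   0
   0   0]
   8 22 148 [458.    2.9] [42.5 36.2] 88.6 mean [458.2  -3.3  17.1]
   25 50 62 [458.1   3.2] [27.3  9.7] 12.1 mean [458.5   2.1  36.2]
```

```bash
cat >> h.py <<'E'
def go(x,y,z,yawdeg):
    s=state(); R0=R.from_euler('xyz',s['eef_rot'])
    R1=R.from_euler('xyz',[np.pi,0,np.radians(yawdeg)])
    t=R0.inv().apply(np.array([x,y,z])-s['tool_pos'])/10
    print('t',round(s['time'],2),'pos',np.round(s['tool_pos'],1),'yaw',np.round(np.degrees(s['eef_rot']),2),'F',np.round(s['wrist_force'],1),'open',round(s['opening'],3))
    print(' travel',np.round(t,2).tolist(),'rot',np.round((R0.inv()*R1).as_rotvec(),3).tolist())
E
python3 - <<'E'
from h import *
go(488.5,252.3,200,113.5)
W,p=cloud("scene")
S=rect(W,(298,327,264,292),14,70); S=S[:,:]; print('yellow',np.nanmedian(S,0)); 
for n,(u,v) in dict(soap=(338,340),brush=(399,253),pin=(299,230)).items(): print(n,np.round(W[v,u]))
E
```

```text
t 0.15 pos [163.5 498.7 230.9] yaw [-1.7996e+02 -1.0000e-02  1.6185e+02] F [ 0.2  0.  -0. ] open 0.998
 travel [-38.56, -13.29, 3.1] rot [-0.001, 0.0, 0.844]
yellow [670.38778987 -76.97586556  23.89895505]
soap [ 787. -159.   26.]
brush [791.  88.  31.]
pin [568.  20.  12.]
```

Emit:
servo_tool:
  steps:
    - {"travel":[-38.6,-13.3,3.1],"rot":[0,0,0.844],"claw":0}
    - {"travel":[-38.6,-13.3,3.1],"rot":[0,0,0.844],"claw":0}
    - {"travel":[-38.6,-13.3,3.1],"rot":[0,0,0.844],"claw":0}
    - {"travel":[-38.6,-13.3,3.1],"rot":[0,0,0.844],"claw":0}
    - {"travel":[-38.6,-13.3,3.1],"rot":[0,0,0.844],"claw":0}
    - {"travel":[-38.6,-13.3,3.1],"rot":[0,0,0.844],"claw":0}
    - {"travel":[-38.6,-13.3,3.1],"rot":[0,0,0.844],"claw":0}
    - {"travel":[-38.6,-13.3,3.1],"rot":[0,0,0.844],"claw":0}
    - {"travel":[-38.6,-13.3,3.1],"rot":[0,0,0.844],"claw":0}
    - {"travel":[-38.6,-13.3,3.1],"rot":[0,0,0.844],"claw":0}

```text
time: 1.4
tool_pos: [488.0, 252.7, 200.2]
eef_rot: [-3.141, 0.0, 1.982]
wrist_force: [-1.2, -0.4, 0.0]
opening: 0.498
```

```bash
python3 - <<'E'
from h import *
shot("wrist","wtray.png")
W,p=cloud("wrist")
S=W.reshape(-1,3); S=S[np.isfinite(S[:,0])&(np.hypot(S[:,0]-488,S[:,1]-252)<125)]
print(np.histogram(S[:,2],bins=np.arange(-10,40,2)))
for lo in (10,13,15):
    Q=S[(S[:,2]>lo)&(S[:,2]<24)]; r=cv2.minAreaRect(Q[:,:2].astype(np.float32)); print(lo,len(Q),r)
go(534.3,-272,200,118)
E
```

```text
(array([    0,     0,     0,  1447, 19355,  2971,    30,   607,  8088,
        1276,   133,   186,   626,  6358,   816,     0,     0,     0,
           0,     0,     0,     0,     0,     0]), array([-10,  -8,  -6,  -4,  -2,   0,   2,   4,   6,   8,  10,  12,  14,
        16,  18,  20,  22,  24,  26,  28,  30,  32,  34,  36,  38]))
10 8119 ((486.2266845703125, 254.3145751953125), (170.34384155273438, 109.88016510009766), 23.385377883911133)
13 7892 ((486.23345947265625, 254.30516052246094), (170.33697509765625, 109.87984466552734), 23.376991271972656)
15 7723 ((486.23345947265625, 254.30516052246094), (170.33697509765625, 109.87984466552734), 23.376991271972656)
t 1.45 pos [488.1 252.8 200.2] yaw [-1.7998e+02  3.0000e-02  1.1357e+02] F [-0.1 -0.2 -0.5] open 0.5
 travel [-49.94, -16.75, 0.05] rot [-0.0, 0.0, -0.077]
```

View pics/wtray.png

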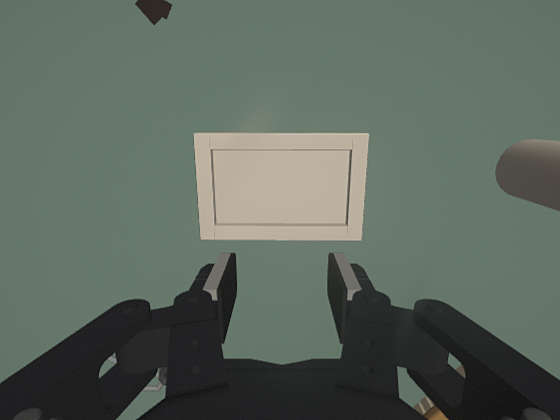

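The wrist view shows the tray at rows 133–240 and columns 194–368, clean and aligned with the jaws. It measures (486.2, 254.3) at 23.4°. Now to the drainer.

Emit:
servo_tool:
  steps:
    - {"travel":[-49.9,-16.8,0],"rot":[0,0,-0.077],"claw":0}
    - {"travel":[-49.9,-16.8,0],"rot":[0,0,-0.077],"claw":0}
    - {"travel":[-49.9,-16.8,0],"rot":[0,0,-0.077],"claw":0}
    - {"travel":[-49.9,-16.8,0],"rot":[0,0,-0.077],"claw":0}
    - {"travel":[-49.9,-16.8,0],"rot":[0,0,-0.077],"claw":0}
    - {"travel":[-49.9,-16.8,0],"rot":[0,0,-0.077],"claw":0}
    - {"travel":[-49.9,-16.8,0],"rot":[0,0,-0.077],"claw":0}
    - {"travel":[-49.9,-16.8,0],"rot":[0,0,-0.077],"claw":0}
    - {"travel":[-49.9,-16.8,0],"rot":[0,0,-0.077],"claw":0}
    - {"travel":[-49.9,-16.8,0],"rot":[0,0,-0.077],"claw":0}

```text
time: 2.7
tool_pos: [533.6, -272.4, 200.2]
eef_rot: [-3.141, 0.0, 2.058]
wrist_force: [-0.2, -0.4, 0.1]
opening: 0.503
```

```bash
python3 - <<'E'
from h import *
shot("wrist","wdrain.png")
W,p=cloud("wrist")
S=W.reshape(-1,3); S=S[np.isfinite(S[:,0])&(np.hypot(S[:,0]-534,S[:,1]+272)<110)]
print(np.histogram(S[:,2],bins=np.arange(-10,80,4))[0])
for lo,hi in ((3.5,12),(5,11),(52,72),(56,72)):
    Q=S[(S[:,2]>lo)&(S[:,2]<hi)]; r=cv2.minAreaRect(Q[:,:2].astype(np.float32)); print(lo,len(Q),r,Q.mean(0))
go(534.3,-272,60+19-13,118)
E
```

```text
[    0  1165 17917  1533 11018     0     2     0     4     2     1     1
     1     2     6    61    76   251   825     0     0     0]
3.5 12244 ((532.3701782226562, -270.79864501953125), (170.44927978515625, 110.01603698730469), 27.9982967376709) [ 531.34144919 -268.38378493    7.01533111]
5 11967 ((532.3510131835938, -270.830810546875), (170.37985229492188, 109.92137908935547), 27.97681427001953) [ 531.40933157 -268.67603018    7.07689748]
52 1193 ((531.9194946289062, -270.4772033691406), (9.404788970947266, 103.50751495361328), 28.071378707885742) [ 530.57241592 -267.46940644   62.13932848]
56 1117 ((532.40966796875, -271.3699645996094), (9.264860153198242, 96.10054779052734), 28.084613800048828) [ 531.01948767 -268.32550273   62.69432533]
t 2.75 pos [ 533.6 -271.2  200.4] yaw [-1.7997e+02 -1.0000e-02  1.1798e+02] F [-0.2  0.6  0. ] open 0.5
 travel [-0.11, 0.03, 13.44] rot [-0.0, -0.0, -0.0]
```

View pics/wdrain.png

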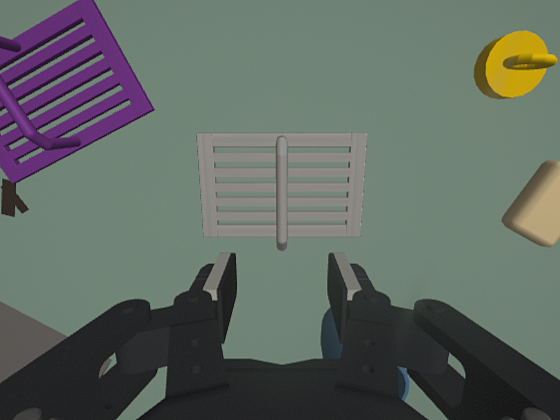

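The wrist view shows the steel drainer centred between the jaws, with the bar at column 282 and the jaw middle also at about 282. The bar runs straight along the image column. Next: descend and grip.

Emit:
servo_tool:
  steps:
    - {"travel":[0,0,6],"rot":[0,0,0],"claw":0}
    - {"travel":[0,0,12],"rot":[0,0,0],"claw":0}
    - {"travel":[0,0,15.8],"rot":[0,0,0],"claw":0}
    - {"travel":[0,0,15.8],"rot":[0,0,0],"claw":0}
    - {"travel":[0,0,15.8],"rot":[0,0,0],"claw":0.5}
    - {"travel":[0,0,15.8],"rot":[0,0,0],"claw":0.8}
    - {"travel":[0,0,15.8],"rot":[0,0,0],"claw":1}
    - {"travel":[0,0,15.8],"rot":[0,0,0],"claw":1}
    - {"travel":[0,0,15.8],"rot":[0,0,0],"claw":1}
    - {"travel":[0,0,15.8],"rot":[0,0,0],"claw":1}
  squeeze: 50

```text
time: 4.0
tool_pos: [534.6, -271.4, 44.5]
eef_rot: [3.14, 0.002, 2.059]
wrist_force: [-0.9, 2.9, 10.6]
opening: 0.097
```

Emit:
servo_tool:
  steps:
    - {"travel":[0,0,0],"rot":[0,0,0],"claw":1}
    - {"travel":[0,0,-2],"rot":[0,0,0],"claw":1}
    - {"travel":[0,0,-5],"rot":[0,0,0],"claw":1}
    - {"travel":[0,0,-9],"rot":[0,0,0],"claw":1}
    - {"travel":[0,0,-13],"rot":[0,0,0],"claw":1}
    - {"travel":[0,0,-17],"rot":[0,0,0],"claw":1}
    - {"travel":[0,0,-17],"rot":[0,0,0],"claw":1}
    - {"travel":[0,0,-17],"rot":[0,0,0],"claw":1}

```text
time: 5.0
tool_pos: [533.9, -271.0, 213.8]
eef_rot: [3.14, 0.002, 2.059]
wrist_force: [-0.1, 0.5, -5.2]
opening: 0.097
```

```bash
python3 - <<'E'
from h import *
go(488,252.7,210,113.5)
st=shot("wrist","wheld.png")
W,p=cloud("wrist")
z=np.load('last_wrist.npz')
T=np.eye(4);T[:3,:3]=R.from_euler('xyz',st['eef_rot']).as_matrix();T[:3,3]=st['tool_pos']
S=W.reshape(-1,3); S=S[np.isfinite(S[:,0])&(np.hypot(S[:,0]-534,S[:,1]+272)<120)]
print(st['tool_pos'],np.histogram(S[:,2],bins=np.arange(120,260,5)))
E
```

```text
t 5.0 pos [ 533.9 -271.   213.8] yaw [1.7993e+02 9.0000e-02 1.1799e+02] F [-0.1  0.5 -5.2] open 0.097
 travel [48.4, 20.53, 0.33] rot [0.001, 0.001, 0.078]
[ 533.85965218 -270.98619325  213.8201757 ] (array([    0,     0,     0,     0,     0,     0,     0,     0,     0,
        1213,  3488, 29556,    14,    14,    18,    18,    20,    20,
          21,   129,   528,   721,  4124,   374,   386,   445,   659]), array([120, 125, 130, 135, 140, 145, 150, 155, 160, 165, 170, 175, 180,
       185, 190, 195, 200, 205, 210, 215, 220, 225, 230, 235, 240, 245,
       250, 255]))
```

View pics/wheld.png

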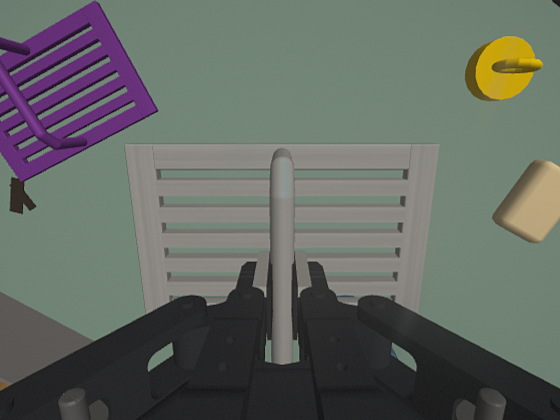

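The drainer is held by the bar and lifted. Its far edge is at row 143 and its side edges at columns 125 and 438. I'll measure its pose in the tool frame.

```bash
python3 - <<'E'
from h import *
z=np.load('last_wrist.npz'); d=z['d'];K=z['K'];Tc=np.array(camera_info('wrist')['T_tool_cam'])
v,u=np.mgrid[:420,:560]
P=np.stack([(u-K[0,2])/K[0,0]*d,(v-K[1,2])/K[1,1]*d,d],-1)@Tc[:3,:3].T+Tc[:3,3]
print(np.round(Tc,3).tolist())
m=(d>0)&(P[...,2]>28)&(P[...,2]<52)&(v<295); Q=P[m]
A=np.c_[Q[:,:2],np.ones(len(Q))]
c=np.linalg.lstsq(A,Q[:,2],rcond=None)[0]
for _ in range(3):
    r=Q[:,2]-A@c; k=abs(r)<2; c=np.linalg.lstsq(A[k],Q[k,2],rcond=None)[0]
print('plane',c)
Q=Q[abs(Q[:,2]-A@c)<3]; print('x range',Q[:,0].min(),Q[:,0].max(),'y',Q[:,1].min(),Q[:,1].max())
def edge(bins,key,val,f,lo,hi):
    E=[]
    for a in np.arange(lo,hi,2):
        s=(key>a)&(key<a+2)
        if s.sum()>5: E.append((a+1,f(val[s])))
    E=np.array(E); p=np.polyfit(E[:,0],E[:,1],1); 
    for _ in range(3):
        rr=E[:,1]-np.polyval(p,E[:,0]); kk=abs(rr)<1.; p=np.polyfit(E[kk,0],E[kk,1],1)
    return p,len(E),rr.std()
print('far x(y)',edge(0,Q[:,1],Q[:,0],np.max,-80,80))
print('left y(x)',edge(0,Q[:,0],Q[:,1],np.min,0,50))
print('right y(x)',edge(0,Q[:,0],Q[:,1],np.max,0,50))
E
```

```text
[[-0.001, -0.964, -0.267, 67.604], [1.0, -0.001, -0.0, 0.381], [0.0, -0.267, 0.964, -141.911], [0.0, 0.0, 0.0, 1.0]]
plane [-3.19844376e-03  1.93343866e-03  3.75319623e+01]
x range -35.041136458942646 56.299183913716135 y -85.19354164894122 85.51197460418648
far x(y) (array([-6.89117693e-04,  5.61804866e+01]), 80, np.float64(0.0299205051839723))
left y(x) (array([-6.88422296e-03, -8.43070685e+01]), 25, np.float64(0.23075741353966012))
right y(x) (array([4.96251755e-03, 8.47132351e+01]), 25, np.float64(0.270413650618409))
```

```bash
python3 - <<'E'
from h import *
go(486.5,253.2,210,113.38)
E
```

```text
t 5.05 pos [ 533.7 -270.8  213.4] yaw [1.7996e+02 4.0000e-02 1.1799e+02] F [ 0.3  0.  -4. ] open 0.094
 travel [48.49, 20.43, 0.32] rot [0.001, 0.001, 0.08]
```

Emit:
servo_tool:
  steps:
    - {"travel":[1,0.4,0],"rot":[0,0,0.0],"claw":1}
    - {"travel":[4,1.7,0],"rot":[0,0,0.01],"claw":1}
    - {"travel":[9,3.8,0],"rot":[0,0,0.02],"claw":1}
    - {"travel":[14.5,6.1,0],"rot":[0,0,0.03],"claw":1}
    - {"travel":[20,8.4,0],"rot":[0,0,0.04],"claw":1}
    - {"travel":[25.5,10.7,0],"rot":[0,0,0.05],"claw":1}
    - {"travel":[31,13.1,0],"rot":[0,0,0.06],"claw":1}
    - {"travel":[36,15.2,0],"rot":[0,0,0.07],"claw":1}
    - {"travel":[40.5,17.1,0],"rot":[0,0,0.08],"claw":1}
    - {"travel":[44,18.5,0],"rot":[0,0,0.08],"claw":1}

```text
time: 6.3
tool_pos: [489.1, 206.7, 212.5]
eef_rot: [-3.141, 0.0, 1.98]
wrist_force: [0.9, -0.6, -3.7]
opening: 0.097
```

```bash
python3 - <<'E'
from h import *
go(486.5,253.2,80,113.38)
E
```

```text
t 6.3 pos [489.1 206.7 212.5] yaw [-1.7998e+02  1.0000e-02  1.1347e+02] F [ 0.9 -0.6 -3.7] open 0.097
 travel [4.37, 1.62, 13.25] rot [-0.0, 0.0, 0.002]
```

Emit:
servo_tool:
  steps:
    - {"travel":[2.5,0.9,0],"rot":[0,0,0.002],"claw":1}
    - {"travel":[4,1.5,1],"rot":[0,0,0.002],"claw":1}
    - {"travel":[4.4,1.6,4],"rot":[0,0,0.002],"claw":1}
    - {"travel":[4.4,1.6,8],"rot":[0,0,0.002],"claw":1}
    - {"travel":[4.4,1.6,11.5],"rot":[0,0,0.002],"claw":1}
    - {"travel":[4.4,1.6,13],"rot":[0,0,0.002],"claw":1}
    - {"travel":[4.4,1.6,13.2],"rot":[0,0,0.002],"claw":1}
    - {"travel":[4.4,1.6,13.2],"rot":[0,0,0.002],"claw":1}

```text
time: 7.3
tool_pos: [486.3, 253.3, 80.7]
eef_rot: [-3.141, 0.0, 1.978]
wrist_force: [-0.1, 0.1, -4.6]
opening: 0.096
```

```bash
python3 - <<'E'
from h import *
for n in("scene","side","wrist"): shot(n,n+"_above.png")
go(486.5,253.2,80,113.38)
for n in("scene","side"):
    W,p=cloud(n); S=W.reshape(-1,3); S=S[np.isfinite(S[:,0])&(np.hypot(S[:,0]-488,S[:,1]-252)<108)]
    h=np.histogram(S[:,2],bins=np.arange(-6,66,4)); print(n,h[0])
    Q=S[(S[:,2]>34)&(S[:,2]<50)]; print(len(Q),cv2.minAreaRect(Q[:,:2].astype(np.float32)),np.median(Q[:,2]))
    Q=S[(S[:,2]>11)&(S[:,2]<22)]; print(len(Q),cv2.minAreaRect(Q[:,:2].astype(np.float32)))
a=cv2.imread('pics/scene_above.png')[120:220,260:400]; b=cv2.imread('pics/side_above.png')[110:210,180:320]
cv2.imwrite('pics/ab.png',cv2.resize(np.hstack([a,b]),None,fx=2.8,fy=2.8,interpolation=cv2.INTER_CUBIC))
E
```

```text
t 7.45 pos [486.6 253.5  81.2] yaw [1.7995e+02 2.0000e-02 1.1336e+02] F [-0.6 -0.3 -3.5] open 0.087
 travel [-0.02, -0.02, 0.12] rot [0.001, 0.0, -0.0]
scene [ 136  872  135  118   63  222  112    0    0    1   81  470 1115   55
    3    6    5]
1721 ((488.596923828125, 253.94058227539062), (169.93807983398438, 116.09439086914062), 23.74309730529785) 43.09693762958659
382 ((495.3455505371094, 239.96517944335938), (171.24766540527344, 87.96381378173828), 25.071208953857422)
side [  0 356 309 158 137  96 259   0   0   0   3  77 540 431   8   7   9]
1051 ((487.32000732421875, 253.4025421142578), (171.98988342285156, 117.6794662475586), 22.954851150512695) 45.68429736280558
429 ((487.9535827636719, 250.71115112304688), (171.90179443359375, 112.77288055419922), 22.262453079223633)
```

View pics/ab.png

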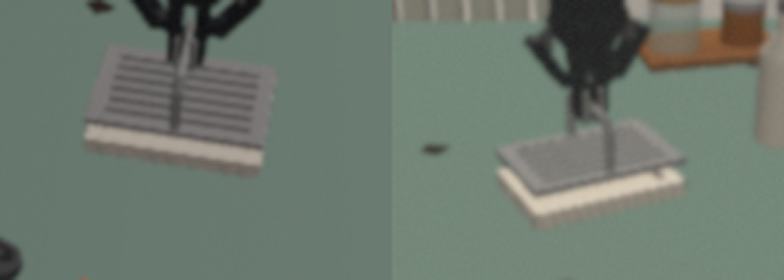

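Over the tray, the drainer hovers about 17 mm up and both fixed views show it parallel to the tray. I'll check the wrist view and compare edges.

```bash
python3 - <<'E'
from h import *
a=cv2.imread('pics/wrist_above.png')
cv2.imwrite('pics/wa.png',cv2.resize(a[110:310,90:470],None,fx=2.1,fy=2.1,interpolation=cv2.INTER_CUBIC))
c=np.array([488,252.5]);th=np.radians(23.4);ex=np.array([np.cos(th),np.sin(th)]);ey=np.array([-ex[1],ex[0]])
for n in("scene","side","wrist"):
    W,p=cloud(n); S=W.reshape(-1,3); S=S[np.isfinite(S[:,0])]
    L=np.c_[(S[:,:2]-c)@ex,(S[:,:2]-c)@ey,S[:,2]]
    for nm,lo,hi in(("tray",4,15),("drainer",36,48)):
        Q=L[(L[:,2]>lo)&(L[:,2]<hi)&(abs(L[:,0])<100)&(abs(L[:,1])<75)]
        o=[]
        for k,f,q,rng in((1,np.min,0,60),(1,np.max,0,60),(0,np.min,1,35),(0,np.max,1,35)):
            e=[]
            for a in np.arange(-rng,rng,4):
                s=Q[(Q[:,q]>a)&(Q[:,q]<a+4)]
                if len(s)>2: e.append(f(s[:,k]))
            o.append((round(float(np.median(e)),1),round(float(np.std(e)),1),len(e)) if e else None)
        print(n,nm,len(Q),'y-',o[0],'y+',o[1],'x-',o[2],'x+',o[3])
    for nm,s in (("face y-",(abs(L[:,1]+55)<8)&(abs(L[:,0])<75)),("face x+",(abs(L[:,0]-85)<8)&(abs(L[:,1])<45)),("face x-",(abs(L[:,0]+85)<8)&(abs(L[:,1])<45))):
        s=s&(L[:,2]>5)&(L[:,2]<14); 
        if s.sum()>20: print('   ',nm,s.sum(),np.round(np.median(L[s],0),1))
E
```

```text
scene tray 247 y- (-56.0, 1.9, 30) y+ (-26.9, 1.8, 30) x- (-66.2, 1.6, 2) x+ (61.9, 7.9, 2)
scene drainer 1710 y- (-55.3, 0.7, 30) y+ (50.7, 17.3, 30) x- (-82.0, 2.1, 18) x+ (84.3, 1.5, 18)
    face y- 128 [  6.5 -54.1   9.2]
side tray 362 y- (-56.1, 1.0, 30) y+ (-5.6, 3.5, 30) x- (-85.4, 9.8, 8) x+ (67.9, 65.0, 8)
side drainer 1022 y- (-54.3, 1.6, 30) y+ (52.2, 8.3, 30) x- (-84.8, 1.9, 18) x+ (81.7, 3.4, 18)
    face y- 133 [ -5.2 -53.9   9.4]
    face x- 31 [-85.2  -0.4   9.3]
wrist tray 5365 y- (-36.6, 27.6, 30) y+ (57.0, 0.0, 30) x- (-70.1, 0.3, 10) x+ (68.6, 2.2, 10)
wrist drainer 33789 y- (-30.7, 24.1, 30) y+ (57.6, 0.1, 30) x- (-85.3, 0.3, 18) x+ (84.2, 0.2, 18)
```

View pics/wa.png

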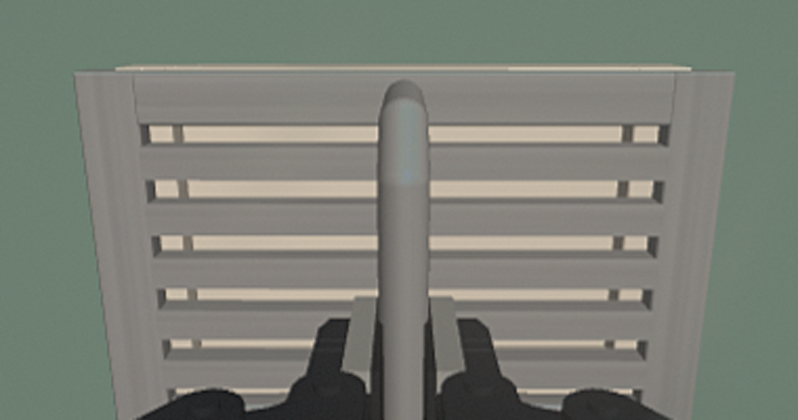

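The wrist view shows the tray edge just beyond the drainer's far edge (tray row ~141.4, drainer row ~144.3). Intersecting the rays gives both at about 55.6 mm, and sideways they agree to about 0.4 mm. I'll lower with a small correction.

Emit:
servo_tool:
  steps:
    - {"travel":[-0.05,-0.03,0.5],"rot":[0,0,0],"claw":1}
    - {"travel":[-0.05,-0.03,0.9],"rot":[0,0,0],"claw":1}
    - {"travel":[-0.05,-0.03,1.2],"rot":[0,0,0],"claw":1}
    - {"travel":[-0.05,-0.03,1.4],"rot":[0,0,0],"claw":1}
    - {"travel":[-0.05,-0.03,1.5],"rot":[0,0,0],"claw":1}
    - {"travel":[-0.05,-0.03,1.55],"rot":[0,0,0],"claw":1}
    - {"travel":[-0.05,-0.03,1.6],"rot":[0,0,0],"claw":1}
    - {"travel":[-0.05,-0.03,1.6],"rot":[0,0,0],"claw":1}

```text
time: 8.45
tool_pos: [486.6, 252.9, 65.2]
eef_rot: [3.141, 0.0, 1.978]
wrist_force: [-0.1, -0.1, -4.4]
opening: 0.094
```

```bash
python3 - <<'E'
from h import *
for i in range(3):
    go(486,253.2,63,113.38); shot("side") if i==2 else snapshot("side")
W,p=cloud("side"); S=W.reshape(-1,3); S=S[np.isfinite(S[:,0])&(np.hypot(S[:,0]-488,S[:,1]-252)<80)]
print(np.histogram(S[:,2],bins=np.arange(10,46,2)))
E
```

```text
t 8.45 pos [486.6 252.9  65.2] yaw [1.7995e+02 2.0000e-02 1.1335e+02] F [-0.1 -0.1 -4.4] open 0.094
 travel [0.05, -0.04, 0.22] rot [0.001, 0.0, -0.0]
t 8.5 pos [486.6 253.   65.2] yaw [1.7995e+02 2.0000e-02 1.1336e+02] F [ 0.3  0.4 -4.2] open 0.095
 travel [0.05, -0.04, 0.22] rot [0.001, 0.0, -0.0]
t 8.55 pos [486.6 252.9  65.2] yaw [1.7995e+02 2.0000e-02 1.1335e+02] F [-0.2  0.1 -4.6] open 0.097
 travel [0.05, -0.04, 0.22] rot [0.001, 0.0, -0.001]
(array([ 24,  25,  23,  20,  42,  19,  11,  33, 102, 303, 379,  33,   3,
         3,   5,   3,   5]), array([10, 12, 14, 16, 18, 20, 22, 24, 26, 28, 30, 32, 34, 36, 38, 40, 42,
       44]))
```

Not yet in contact. I'll lower in 0.5 mm steps.

Emit:
servo_tool:
  steps:
    - {"travel":[0,0,0.05],"rot":[0,0,0],"claw":1}
    - {"travel":[0,0,0.1],"rot":[0,0,0],"claw":1}
    - {"travel":[0,0,0.15],"rot":[0,0,0],"claw":1}
    - {"travel":[0,0,0.15],"rot":[0,0,0],"claw":1}

```text
time: 9.1
tool_pos: [486.5, 252.9, 63.7]
eef_rot: [3.141, 0.0, 1.978]
wrist_force: [0.2, -0.2, -3.6]
opening: 0.095
```

Emit:
servo_tool:
  steps:
    - {"travel":[0,0,0.05],"rot":[0,0,0],"claw":1}
    - {"travel":[0,0,0.05],"rot":[0,0,0],"claw":1}

```text
time: 9.35
tool_pos: [486.5, 252.9, 63.1]
eef_rot: [3.141, 0.0, 1.978]
wrist_force: [-0.2, 0.5, -3.7]
opening: 0.094
```

Emit:
servo_tool:
  steps:
    - {"travel":[0,0,0.05],"rot":[0,0,0],"claw":1}
    - {"travel":[0,0,0.08],"rot":[0,0,0],"claw":1}
    - {"travel":[0,0,0.08],"rot":[0,0,0],"claw":1}

```text
time: 9.72
tool_pos: [486.6, 252.9, 62.6]
eef_rot: [3.14, 0.0, 1.978]
wrist_force: [-1.2, -1.1, 3.3]
opening: 0.094
```

Emit:
servo_tool:
  steps:
    - {"travel":[0,0,0.05],"rot":[0,0,0],"claw":1}
    - {"travel":[0,0,0.05],"rot":[0,0,0],"claw":1}

```text
time: 9.98
tool_pos: [486.6, 253.0, 62.6]
eef_rot: [3.14, 0.0, 1.978]
wrist_force: [-3.4, -1.3, 8.2]
opening: 0.095
```

Emit:
servo_tool:
  steps:
    - {"travel":[0,0,-0.04],"rot":[0,0,0],"claw":1}
    - {"travel":[0,0,-0.04],"rot":[0,0,0],"claw":0.6}
    - {"travel":[0,0,-0.04],"rot":[0,0,0],"claw":0.2}
    - {"travel":[0,0,-0.04],"rot":[0,0,0],"claw":0}
    - {"travel":[0,0,-0.04],"rot":[0,0,0],"claw":0}
    - {"travel":[0,0,-2],"rot":[0,0,0],"claw":0}
    - {"travel":[0,0,-6],"rot":[0,0,0],"claw":0}
    - {"travel":[0,0,-11],"rot":[0,0,0],"claw":0}
    - {"travel":[0,0,-14],"rot":[0,0,0],"claw":0}
    - {"travel":[0,0,-14],"rot":[0,0,0],"claw":0}

```text
time: 11.22
tool_pos: [487.4, 253.3, 204.6]
eef_rot: [3.136, 0.001, 1.978]
wrist_force: [0.6, 0.5, -0.2]
opening: 0.5
```

```bash
python3 - <<'E'
from h import *
shot("wrist","wplaced.png"); shot("scene","splaced.png")
go(686,29,180,248.3)
W,p=cloud("wrist")
S=W.reshape(-1,3); S=S[np.isfinite(S[:,0])&(np.hypot(S[:,0]-488,S[:,1]-252)<115)]
print(np.histogram(S[:,2],bins=np.arange(-4,40,2))[0])
for lo,hi in ((19,32),(8,32)):
    Q=S[(S[:,2]>lo)&(S[:,2]<hi)]; print(cv2.minAreaRect(Q[:,:2].astype(np.float32)))
a=cv2.imread('pics/wplaced.png')[110:290,150:420]
cv2.imwrite('pics/wp.png',cv2.resize(a,None,fx=2.9,fy=2.9,interpolation=cv2.INTER_CUBIC))
E
```

```text
t 11.32 pos [486.3 252.9 202. ] yaw [1.7993e+02 2.0000e-02 1.1336e+02] F [ 0.  -0.3 -0.7] open 0.499
 travel [-28.47, 9.46, 2.23] rot [0.0, 0.002, -2.355]
[ 1095 13220  1999     0   161  2125   302    22    32   163   556   467
   296  1136 10529  1392     1     0     0     2     3]
((486.0414123535156, 254.2574462890625), (170.35208129882812, 110.14248657226562), 23.3096923828125)
((486.0414123535156, 254.2574462890625), (170.35208129882812, 110.14248657226562), 23.3096923828125)
```

View pics/wp.png

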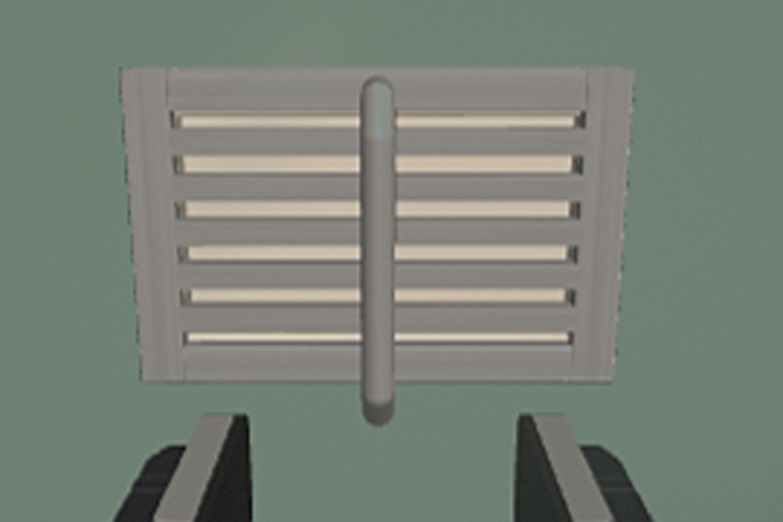

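The placed drainer measures (486.0, 254.3) at 23.31°; the tray measured (486.2, 254.3) at 23.38°. No tray edge shows anywhere, so it sits flush. Now the plug.

Emit:
servo_tool:
  steps:
    - {"travel":[-5,1.6,0],"rot":[0,0,-0.18],"claw":0}
    - {"travel":[-10,3.3,0],"rot":[0,0,-0.36],"claw":0}
    - {"travel":[-15,5,0],"rot":[0,0,-0.54],"claw":0}
    - {"travel":[-20,6.6,0],"rot":[0,0,-0.72],"claw":0}
    - {"travel":[-25,8.3,0.5],"rot":[0,0,-0.9],"claw":0}
    - {"travel":[-28.5,9.5,1],"rot":[0,0,-1.08],"claw":0}
    - {"travel":[-28.5,9.5,1.5],"rot":[0,0,-1.26],"claw":0}
    - {"travel":[-28.5,9.5,2],"rot":[0,0,-1.44],"claw":0}
    - {"travel":[-28.5,9.5,2.2],"rot":[0,0,-1.62],"claw":0}
    - {"travel":[-28.5,9.5,2.2],"rot":[0,0,-1.8],"claw":0}

```text
time: 12.58
tool_pos: [685.9, 28.9, 178.3]
eef_rot: [3.14, -0.001, -2.499]
wrist_force: [0.6, -0.3, 0.5]
opening: 0.498
```

```bash
python3 - <<'E'
from h import *
go(686,29,180,248.3); print(np.round(state()['joints'],2))
E
```

```text
t 12.57 pos [685.9  28.9 178.3] yaw [ 1.7993e+02 -6.0000e-02 -1.4318e+02] F [ 0.6 -0.3  0.5] open 0.498
 travel [-0.02, 0.0, -0.17] rot [0.001, -0.001, -0.549]
[-0.08  0.57  0.3   1.31  0.   -0.72]
```

Emit:
servo_tool:
  steps:
    - {"travel":[0,0,0],"rot":[0,0,-0.18],"claw":0}
    - {"travel":[0,0,0],"rot":[0,0,-0.36],"claw":0}
    - {"travel":[0,0,0],"rot":[0,0,-0.549],"claw":0}
    - {"travel":[0,0,0],"rot":[0,0,-0.549],"claw":0}
    - {"travel":[0,0,0],"rot":[0,0,-0.549],"claw":0}

```text
time: 13.2
tool_pos: [685.6, 28.9, 177.5]
eef_rot: [3.139, -0.001, -1.954]
wrist_force: [1.1, -0.3, 0.6]
opening: 0.495
```

```bash
python3 - <<'E'
from h import *
st=shot("wrist","wplug.png")
W,p=cloud("wrist")
S=W.reshape(-1,3); S=S[np.isfinite(S[:,0])&(np.hypot(S[:,0]-686,S[:,1]-29)<40)]
print(np.histogram(S[:,2],bins=np.arange(-4,64,4))[0])
for lo,hi in ((16,28),(30,62)):
    Q=S[(S[:,2]>lo)&(S[:,2]<hi)]; print(len(Q),cv2.minAreaRect(Q[:,:2].astype(np.float32)),cv2.minEnclosingCircle(Q[:,:2].astype(np.float32)))
Rt=R.from_euler('xyz',st['eef_rot']); 
print(np.round(Rt.inv().apply(np.r_[cv2.minEnclosingCircle(S[(S[:,2]>20)&(S[:,2]<28)][:,:2].astype(np.float32))[0],24]-st['tool_pos']),1))
go(686,29,39-19,248.3)
a=cv2.imread('pics/wplug.png')[110:310,150:420]
cv2.imwrite('pics/wpl.png',cv2.resize(a,None,fx=2.9,fy=2.9,interpolation=cv2.INTER_CUBIC))
E
```

```text
[1766  368   18   24   31   23 1982  383    0    0    9   17   24   79
  168   65]
2388 ((685.1743774414062, 31.302532196044922), (55.06100845336914, 54.96064376831055), 35.032188415527344) ((685.3045043945312, 31.44314193725586), 27.946094512939453)
362 ((684.9834594726562, 30.52011489868164), (35.71623229980469, 6.932306289672852), 67.96387481689453) ((685.3794555664062, 30.35980987548828), 17.863492965698242)
[ -2.3   0.8 153.5]
t 13.25 pos [685.7  28.9 177.7] yaw [ 1.7987e+02 -3.0000e-02 -1.1193e+02] F [-0.  -0.2  0.1] open 0.496
 travel [-0.03, -0.06, 15.77] rot [0.002, -0.0, -0.004]
```

View pics/wpl.png

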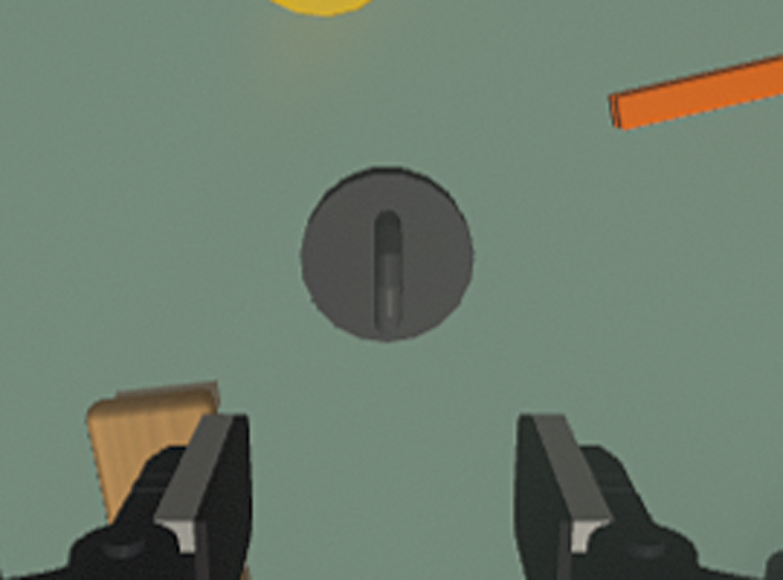

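The wrist view shows the bath plug upright at crop (387,255), its ring in line with the pads. The yellow look-alike and the clothespin are clear of it. I'll centre, descend with the tips just above the disc top, and grip the ring.

Emit:
servo_tool:
  steps:
    - {"travel":[-0.2,0.1,3],"rot":[0,0,0],"claw":0}
    - {"travel":[-0.2,0.1,8],"rot":[0,0,0],"claw":0}
    - {"travel":[-0.2,0.1,12],"rot":[0,0,0],"claw":0.2}
    - {"travel":[-0.2,0.1,14.8],"rot":[0,0,0],"claw":0.2}
    - {"travel":[-0.2,0.1,14.8],"rot":[0,0,0],"claw":0.4}
    - {"travel":[-0.2,0.1,14.8],"rot":[0,0,0],"claw":0.6}
    - {"travel":[-0.2,0.1,14.8],"rot":[0,0,0],"claw":0.8}
    - {"travel":[-0.2,0.1,14.8],"rot":[0,0,0],"claw":1}
    - {"travel":[-0.2,0.1,14.8],"rot":[0,0,0],"claw":1}
    - {"travel":[-0.2,0.1,14.8],"rot":[0,0,0],"claw":1}
  squeeze: 45

```text
time: 14.5
tool_pos: [685.7, 31.2, 31.1]
eef_rot: [3.141, 0.0, -1.954]
wrist_force: [-2.5, 1.7, 7.4]
opening: 0.076
```

Emit:
servo_tool:
  steps:
    - {"travel":[0,0,0],"rot":[0,0,0],"claw":1}
    - {"travel":[0,0,-2],"rot":[0,0,0],"claw":1}
    - {"travel":[0,0,-5],"rot":[0,0,0],"claw":1}
    - {"travel":[0,0,-9],"rot":[0,0,0],"claw":1}
    - {"travel":[0,0,-14],"rot":[0,0,0],"claw":1}
    - {"travel":[0,0,-17],"rot":[0,0,0],"claw":1}
    - {"travel":[0,0,-17],"rot":[0,0,0],"claw":1}

```text
time: 15.38
tool_pos: [686.8, 31.1, 203.6]
eef_rot: [-3.138, 0.001, -1.954]
wrist_force: [-0.5, 0.7, -2.1]
opening: 0.077
```

```bash
python3 - <<'E'
from h import *
go(486,254,200,203.3)
st=shot("wrist","wpheld.png")
z=np.load('last_wrist.npz'); d=z['d'];K=z['K'];Tc=np.array(camera_info('wrist')['T_tool_cam'])
v,u=np.mgrid[:420,:560]
P=np.stack([(u-K[0,2])/K[0,0]*d,(v-K[1,2])/K[1,1]*d,d],-1)@Tc[:3,:3].T+Tc[:3,3]
m=(d>0)&(P[...,2]>-2)&(P[...,2]<40)&(v<300); Q=P[m]
print(np.histogram(Q[:,2],bins=np.arange(-2,42,2)))
D=Q[(Q[:,2]>1)&(Q[:,2]<8)]; print(len(D),cv2.minEnclosingCircle(D[:,:2].astype(np.float32)),D.min(0),D.max(0))
A=np.c_[D[:,:2],np.ones(len(D))]; print(np.linalg.lstsq(A,D[:,2],rcond=None)[0])
a=cv2.imread('pics/wpheld.png')[110:310,150:420]
cv2.imwrite('pics/wph.png',cv2.resize(a,None,fx=2.9,fy=2.9,interpolation=cv2.INTER_CUBIC))
E
```

```text
t 15.38 pos [686.8  31.1 203.6] yaw [-1.7980e+02  8.0000e-02 -1.1194e+02] F [-0.5  0.7 -2.1] open 0.077
 travel [-13.17, 26.96, 0.29] rot [-0.003, 0.003, 0.781]
(array([   7,    3,    0,   21, 3279, 1307,   92,   83,   95,   78,   84,
         72,   72,   45,    1,    0,    0,    0,    0,   25,   46]), array([-2,  0,  2,  4,  6,  8, 10, 12, 14, 16, 18, 20, 22, 24, 26, 28, 30,
       32, 34, 36, 38, 40]))
3301 ((0.45850640535354614, 0.1679977923631668), 27.723587036132812) [-14.05109804 -27.41505047   1.32410718] [27.90976531 27.47309713  7.99970591]
[ 4.18903305e-04 -7.07518442e-03  7.34199305e+00]
```

View pics/wph.png

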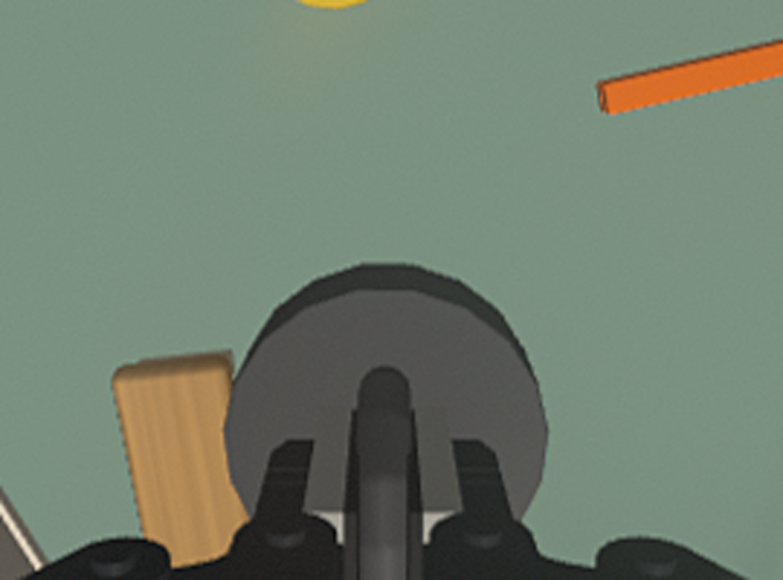

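The plug is held level, centred at tool (0.5, 0.2). Target is 45 mm on the −x′ side of the handle.

```bash
python3 - <<'E'
from h import *
go(445.2,236.4,200,203.3)
E
```

```text
t 15.43 pos [686.1  31.1 201.6] yaw [-1.7995e+02  4.0000e-02 -1.1194e+02] F [-0.1  0.2 -1.3] open 0.078
 travel [-10.04, 30.02, 0.15] rot [-0.001, 0.001, 0.781]
```

Emit:
servo_tool:
  steps:
    - {"travel":[-0.4,1.2,0],"rot":[0,0,0.04],"claw":1}
    - {"travel":[-1.5,4.5,0],"rot":[0,0,0.14],"claw":1}
    - {"travel":[-3,9,0],"rot":[0,0,0.26],"claw":1}
    - {"travel":[-4.7,14,0],"rot":[0,0,0.39],"claw":1}
    - {"travel":[-6.3,19,0],"rot":[0,0,0.52],"claw":1}
    - {"travel":[-7.9,23.5,0],"rot":[0,0,0.64],"claw":1}
    - {"travel":[-9.2,27.5,0],"rot":[0,0,0.73],"claw":1}
    - {"travel":[-10,29.7,0.1],"rot":[0,0,0.781],"claw":1}
    - {"travel":[-10,30,0.1],"rot":[0,0,0.781],"claw":1}
    - {"travel":[-10,30,0.1],"rot":[0,0,0.781],"claw":1}

```text
time: 16.68
tool_pos: [445.3, 235.6, 199.8]
eef_rot: [-3.141, 0.0, -2.734]
wrist_force: [0.3, 0.6, -2.4]
opening: 0.08
```

```bash
python3 - <<'E'
from h import *
go(445.2,236.4,64,203.3)
E
```

```text
t 16.68 pos [445.3 235.6 199.8] yaw [-1.7998e+02  1.0000e-02 -1.5663e+02] F [ 0.3  0.6 -2.4] open 0.08
 travel [-0.02, 0.08, 13.58] rot [-0.0, 0.0, 0.001]
```

Emit:
servo_tool:
  steps:
    - {"travel":[0,0.08,2],"rot":[0,0,0],"claw":1}
    - {"travel":[0,0.08,5.5],"rot":[0,0,0],"claw":1}
    - {"travel":[0,0.08,9],"rot":[0,0,0],"claw":1}
    - {"travel":[0,0.08,11.8],"rot":[0,0,0],"claw":1}
    - {"travel":[0,0.08,13.1],"rot":[0,0,0],"claw":1}
    - {"travel":[0,0.08,13.6],"rot":[0,0,0],"claw":1}
    - {"travel":[0,0.08,13.8],"rot":[0,0,0],"claw":1}
    - {"travel":[0,0.08,13.8],"rot":[0,0,0],"claw":1}

```text
time: 17.68
tool_pos: [445.4, 236.4, 62.4]
eef_rot: [-3.141, 0.001, -2.734]
wrist_force: [-0.4, 0.5, -0.7]
opening: 0.077
```

Emit:
servo_tool:
  steps:
    - {"travel":[0,0,0.1],"rot":[0,0,0],"claw":1}
    - {"travel":[0,0,0.15],"rot":[0,0,0],"claw":1}
    - {"travel":[0,0,0.15],"rot":[0,0,0],"claw":1}

```text
time: 18.05
tool_pos: [445.5, 236.5, 61.0]
eef_rot: [-3.141, 0.001, -2.734]
wrist_force: [-0.2, 0.1, -1.2]
opening: 0.077
```

Emit:
servo_tool:
  steps:
    - {"travel":[0,0,0.07],"rot":[0,0,0],"claw":1}
    - {"travel":[0,0,0.15],"rot":[0,0,0],"claw":1}
    - {"travel":[0,0,0.2],"rot":[0,0,0],"claw":1}
    - {"travel":[0,0,0.25],"rot":[0,0,0],"claw":1}
    - {"travel":[0,0,0.25],"rot":[0,0,0],"claw":1}

```text
time: 18.68
tool_pos: [445.4, 236.4, 58.5]
eef_rot: [-3.141, 0.001, -2.734]
wrist_force: [0.1, 0.4, -0.9]
opening: 0.081
```

Emit:
servo_tool:
  steps:
    - {"travel":[0,0,0.05],"rot":[0,0,0],"claw":1}
    - {"travel":[0,0,0.1],"rot":[0,0,0],"claw":1}
    - {"travel":[0,0,0.1],"rot":[0,0,0],"claw":1}

```text
time: 19.05
tool_pos: [445.5, 236.4, 57.4]
eef_rot: [-3.141, 0.001, -2.734]
wrist_force: [0.3, -0.2, -1.2]
opening: 0.076
```

Emit:
servo_tool:
  steps:
    - {"travel":[0,0,0.05],"rot":[0,0,0],"claw":1}
    - {"travel":[0,0,0.08],"rot":[0,0,0],"claw":1}
    - {"travel":[0,0,0.08],"rot":[0,0,0],"claw":1}

```text
time: 19.42
tool_pos: [445.5, 236.7, 57.0]
eef_rot: [3.142, 0.002, -2.733]
wrist_force: [-2.5, 1.3, 6.4]
opening: 0.074
```

Emit:
servo_tool:
  steps:
    - {"travel":[0,0,0.05],"rot":[0,0,0],"claw":1}
    - {"travel":[0,0,0.05],"rot":[0,0,0],"claw":1}

```text
time: 19.68
tool_pos: [445.5, 237.0, 56.9]
eef_rot: [3.141, 0.002, -2.733]
wrist_force: [-3.3, 1.4, 7.7]
opening: 0.078
```

Emit:
servo_tool:
  steps:
    - {"travel":[0,0,-0.05],"rot":[0,0,0],"claw":1}
    - {"travel":[0,0,-0.05],"rot":[0,0,0],"claw":1}
    - {"travel":[0,0,-0.05],"rot":[0,0,0],"claw":0.7}
    - {"travel":[0,0,-0.05],"rot":[0,0,0],"claw":0.3}
    - {"travel":[0,0,-0.05],"rot":[0,0,0],"claw":0}
    - {"travel":[0,0,-0.05],"rot":[0,0,0],"claw":0}
    - {"travel":[0,0,-2],"rot":[0,0,0],"claw":0}
    - {"travel":[0,0,-6],"rot":[0,0,0],"claw":0}
    - {"travel":[0,0,-11],"rot":[0,0,0],"claw":0}
    - {"travel":[0,0,-15],"rot":[0,0,0],"claw":0}

```text
time: 20.92
tool_pos: [445.2, 236.7, 208.9]
eef_rot: [3.141, 0.003, -2.733]
wrist_force: [0.4, 0.4, 0.1]
opening: 0.498
```

```bash
python3 - <<'E'
from h import *
go(486.3,252.9,202,203.3)
shot("wrist","wfin.png"); shot("scene","sfin.png"); shot("side")
W,p=cloud("wrist")
S=W.reshape(-1,3); S=S[np.isfinite(S[:,0])&(np.hypot(S[:,0]-486,S[:,1]-254)<120)]
print(np.histogram(S[:,2],bins=np.arange(-4,92,4))[0])
for nm,lo,hi in (("drainer",20,31),("disc",44,54),("ring",64,90)):
    Q=S[(S[:,2]>lo)&(S[:,2]<hi)&((nm=="drainer")|(np.hypot(S[:,0]-445,S[:,1]-236)<36))]; print(nm,len(Q),cv2.minAreaRect(Q[:,:2].astype(np.float32)),cv2.minEnclosingCircle(Q[:,:2].astype(np.float32)))
    if nm=="disc": print(np.linalg.lstsq(np.c_[Q[:,:2],np.ones(len(Q))],Q[:,2],rcond=None)[0])
a=cv2.imread('pics/wfin.png')[60:320,130:480]; b=cv2.imread('pics/sfin.png')[110:220,270:380]
a=cv2.resize(a,None,fx=400/350,fy=400/350); b=cv2.resize(b,(300,300),interpolation=cv2.INTER_CUBIC)
h=max(a.shape[0],300); o=np.zeros((h,700,3),np.uint8); o[:a.shape[0],:400]=a; o[:300,400:]=b; cv2.imwrite('pics/fin.png',o)
E
```

```text
t 20.93 pos [445.2 236.7 208.9] yaw [ 179.97    0.19 -156.61] F [0.4 0.4 0.1] open 0.498
 travel [-4.41, -0.15, 0.7] rot [0.0, 0.003, 0.002]
[13724  1843  1545   344   160   686   757  8272    25    49    56    46
   168  2177    35    31    31    41    82   157   394   960     2]
drainer 9048 ((486.22314453125, 253.52281188964844), (170.277587890625, 110.12159729003906), 23.30896759033203) ((485.647705078125, 253.42913818359375), 100.11402130126953)
disc 2286 ((444.99957275390625, 237.48350524902344), (54.94362258911133, 54.93815994262695), 45.95033264160156) ((445.2436828613281, 237.60157775878906), 27.953641891479492)
[4.59335407e-03 4.53292298e-03 4.59867058e+01]
ring 384 ((444.02642822265625, 237.047119140625), (35.137840270996094, 7.910024166107178), 23.338314056396484) ((444.373046875, 236.24371337890625), 17.5745792388916)
```

View pics/fin.png

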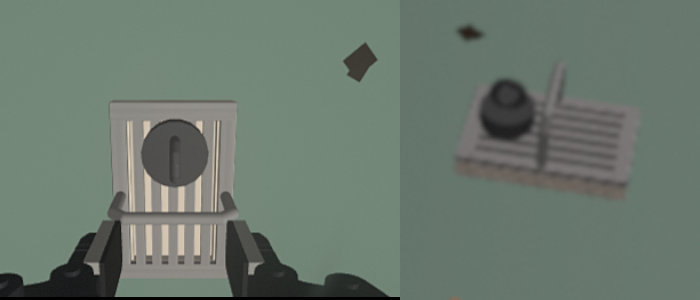

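Plug stands level, 44 mm from the handle. I'll recheck the drainer from the same wrist pose as before, to confirm that setting the plug down didn't shift it.

Emit:
servo_tool:
  steps:
    - {"travel":[-1,0,0.1],"rot":[0,0,0.18],"claw":0}
    - {"travel":[-2,0,0.2],"rot":[0,0,0.36],"claw":0}
    - {"travel":[-3,0,0.4],"rot":[0,0,0.54],"claw":0}
    - {"travel":[-4.4,-0.1,0.7],"rot":[0,0,0.72],"claw":0}
    - {"travel":[-4.4,-0.1,0.7],"rot":[0,0,0.9],"claw":0}
    - {"travel":[-4.4,-0.1,0.7],"rot":[0,0,1.08],"claw":0}
    - {"travel":[-4.4,-0.1,0.7],"rot":[0,0,1.26],"claw":0}
    - {"travel":[-4.4,-0.1,0.7],"rot":[0,0,1.44],"claw":0}
    - {"travel":[-4.4,-0.1,0.7],"rot":[0,0,1.573],"claw":0}
    - {"travel":[-4.4,-0.1,0.7],"rot":[0,0,1.573],"claw":0}

```text
time: 22.32
tool_pos: [486.5, 253.5, 200.7]
eef_rot: [3.137, -0.0, 1.978]
wrist_force: [-0.9, 0.5, -0.2]
opening: 0.502
```

```bash
python3 - <<'E'
from h import *
for i in range(3):
    st=shot("wrist","wfin2.png"); 
    W,p=cloud("wrist")
    S=W.reshape(-1,3); S=S[np.isfinite(S[:,0])&(np.hypot(S[:,0]-486,S[:,1]-254)<115)]
    for lo in (20,8):
        Q=S[(S[:,2]>lo)&(S[:,2]<31)]; print(np.round(st['tool_pos'],1),round(np.degrees(st['eef_rot'][2]),2),cv2.minAreaRect(Q[:,:2].astype(np.float32)))
shot("scene","sfin2.png")
a=cv2.imread('pics/wfin2.png')[110:290,150:420]
cv2.imwrite('pics/fin2.png',cv2.resize(a,None,fx=2.9,fy=2.9,interpolation=cv2.INTER_CUBIC))
a=cv2.imread('pics/scene0.png').astype(int);b=cv2.imread('pics/sfin2.png').astype(int)
m=(cv2.blur(np.abs(a-b).max(2).astype(np.float32),(3,3))>18).astype(np.uint8)
n,l,s,c=cv2.connectedComponentsWithStats(m); print([x[:5].tolist() for x in s[1:] if x[4]>25])
E
```

```text
[486.5 253.5 200.7] 113.31 ((486.287353515625, 254.1139678955078), (170.15744018554688, 110.51618957519531), 23.263891220092773)
[486.5 253.5 200.7] 113.31 ((486.287353515625, 254.1139678955078), (170.15744018554688, 110.51618957519531), 23.263891220092773)
[486.6 253.5 200.9] 113.44 ((486.15716552734375, 254.12387084960938), (170.3409423828125, 110.35283660888672), 23.387903213500977)
[486.6 253.5 200.9] 113.44 ((486.15716552734375, 254.12387084960938), (170.3409423828125, 110.35283660888672), 23.387903213500977)
[486.7 253.5 201.1] 113.45 ((485.951171875, 254.76820373535156), (170.19158935546875, 109.38468933105469), 23.20783805847168)
[486.7 253.5 201.1] 113.45 ((485.951171875, 254.76820373535156), (170.19158935546875, 109.38468933105469), 23.20783805847168)
[[58, 0, 69, 68, 3620], [128, 0, 70, 106, 4794], [190, 0, 12, 33, 252], [259, 0, 15, 18, 169], [292, 0, 9, 10, 78], [302, 0, 63, 107, 3948], [110, 87, 38, 13, 320], [64, 91, 98, 60, 3015], [290, 138, 68, 42, 1922], [331, 238, 27, 27, 566], [204, 285, 36, 18, 158], [169, 289, 8, 16, 47], [179, 293, 21, 5, 54], [176, 299, 22, 5, 57], [202, 303, 37, 7, 88], [174, 306, 22, 5, 54], [200, 309, 37, 7, 79], [171, 313, 22, 5, 50], [198, 316, 37, 7, 79], [158, 319, 75, 24, 424], [205, 342, 32, 7, 53]]
```

View pics/fin2.png

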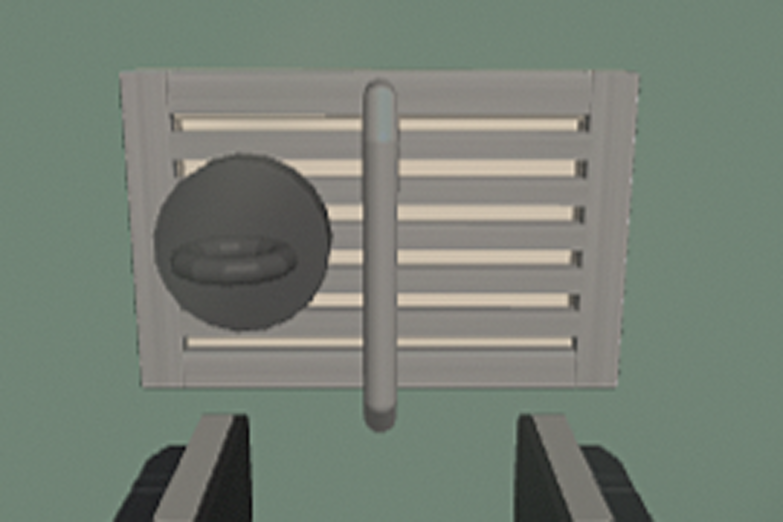

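The drainer hasn't moved: about (486.1, 254.2) at 23.3°, flush with no tray showing. The plug is upright at crop (243,242), on the slats and clear of the handle. On the shelf, only the places I worked at have changed. Handing in.

```bash
python3 -c "
from bench import *
s=state(); print(s['time'],s['wrist_force']); print(finish_job())"
```

```text
22.525 [ 0.8177809  -0.24431955 -0.56962005]
the job is handed in; nothing more can be done
None
```

The drainer now sits squarely on the drip tray, and the bath plug stands upright on its slats on the side of the handle nearer the robot. I handed the job in at 22.5 s of the 59 s allowed, with the gripper open and clear of everything.

**Method:** I lifted the drainer by its handle bar and lowered it until it touched the tray, at about 8 N, before letting go. I picked the plug up by its ring and set it down the same way, also at about 8 N.

**Last checks with the wrist camera:**
- **Drainer:** it measured about (486.1, 254.2) mm at 23.3°. The tray beforehand was (486.2, 254.3) mm at 23.4°, and no tray edge shows on any side.
- **Plug:** it stands level, about 44 mm from the handle and 1.5 mm off the centre line. The disc is inside the drainer's edges and clear of the handle.
- **Everything else:** comparing the scene picture before and after, the shelf changed only where I took or placed something.

**What disagreed:**
- The fixed cameras read about 2–3 mm away from the wrist camera in absolute position. I used the wrist camera for the final alignment, and the drainer's position in the grip fitted that choice.
- While the drainer hovered over the tray, the fixed cameras put it about 1–2 mm too far along the tray's short side, and the wrist view put it within about 0.6 mm. I corrected by only 0.5 mm.
- The last three wrist readings of the drainer differed from each other by up to 0.7 mm. The arm was still settling by a few tenths of a millimetre.

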